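Move the tuned bars from the tuning rack to the chime frame

ROBOT

A 6-joint arm with a two-finger parallel gripper is mounted at the origin on the work surface; the furniture and walls round the work are solid. World frame = base frame: x ahead of the robot, y to its left, z up, the work surface at z = 0. Lengths are in m, angles in rad, forces in N, time in s.
With the tool pointing down it reaches from about 0.4 to 0.925 m from the base axis. Payload 12.5 kg.
Tool frame: the origin (TCP) lies midway between the tips of the shut fingers; the grasp point (between the pads) lies 19 mm behind it; z points along the fingers, y is the direction in which the jaws open and shut (so a half turn about z gives the same grasp; the last joint's range is limited). The gripper opens to 95 mm and grips with 3 to 60 N. Pads are 20 mm wide; open, the fingers measure 119 mm over their backs; the gripper's body (75 mm by 180 mm) begins 59 mm behind the grasp point.
Start: joints at [-0.106, 0.491, 1.559, -0, 1.092, -0.106], TCP at [0.625, 0, 0.215] pointing down, gripper open.
Joint ranges: [-3.1, 3.1], [-0.84, 2.19], [0.05, 2.79], [-1.13, 4.28], [0.06, 2.93], [-2.69, 2.69]. Speed limits (rad/s): [2.22, 2.22, 2.79, 3.14, 3.14, 3.14].

INTERFACE

Orientations are given as a unit quaternion [x, y, z, w].
In Python, from workcell import get_obs, camera, sign_off gives the robot as it stands. The module is installed in compiled form; this text tells all that it offers.
- The arm moves only by the tool jog_arm, never from a script. Its argument "plan" is a list of rows, each a list of 5 numbers: the shift along the world's x, y, z in m, then the turn about the world's z in degrees, then the closure, from -1 (fully open) to 1 (shut), so that 0 is half open. A call has 1 to 20 rows; each row is the pose to reach, as a shift and turn from the pose commanded when the call began; what a row does not reach only later rows make up. A row lasts 1/12 s, in which the tool goes at most 41.7 mm and 7.16 degrees, less where a joint would pass 70% of its speed; a pose out of reach is approached as far as the arm can. A call with a gripper value outside its range is refused whole. The fingers move at their own pace and stop on an object; "newtons" is the grip in N (left out, the last holds). Time passes only in rows, so rows that repeat a pose let the fingers close. It gives the time, the measured TCP pose, the force and the opening at its end, in the units of the state.
- get_obs(): the state, without advancing time (a new reading comes with each control period).
- camera(name): name is "scene" or "side" or "wrist"; returns a dict with "image" (384x512x3 uint8, blue, green, red), "intrinsics" (3x3 intrinsics, pixels), "position" and "orientation" of the camera in the world. Camera axes: x right, y down, z forward; pixel columns grow to the right and rows downward; lengths in m; the calibration is good to about 2 mm. A picture is of the moment at which its call begins. There is no depth.
- sign_off(): hands the job in, once; it reports no verdict.
The state is a dict: "t": time; "q": joint angles; "qd": joint speeds; "tau": joint torques, N m; "ee_pos": TCP position; "eef_rot": TCP orientation; "contact_force": force on the tool from outside, world axes, zero at the start; "moment": the same for the moment, N m; "width": opening from 0.0 (shut) to 1.0 (fully open).
Only numpy, scipy, OpenCV 4.12 (cv2) and the standard library are available. Lean on these libraries where they do the work, as an engineer would, in place of code of your own. Each camera call takes 0.05 s, during which the arm holds its last target.

TASK

The four chime bars on the tuning rack are tuned; lay them in the tapered frame ready for screwing down: the longest at the wide end, then each next shorter one, the shortest at the narrow end. Each bar lies flat on both felts, top side up, square across its own gap between the pins and centred, with its screw holes over the rails. Leave the sanding block, awl and glue jar where they are.

Things in the scene. Friction and masses are not known exactly. Their poses are not given: they have to be found in the camera images.
- bar_200_center (a point): the longest of the four dark wooden chime bars: 200 mm long (its y axis) x 26 mm wide (x) x 18 mm thick (z up), 84 g, with a small brass-rimmed screw hole through the top near each end, 55 mm from its middle; a shallow hollow (5 mm) underneath at the middle. The point is the bar's centre, half-way up; its ends are alike
- bar_175_center (a point): the second longest of the four dark wooden chime bars: 175 mm long (its y axis) x 26 mm wide (x) x 18 mm thick (z up), 74 g, with a small brass-rimmed screw hole through the top near each end, 48 mm from its middle; a shallow hollow (5 mm) underneath at the middle. The point is the bar's centre, half-way up; its ends are alike
- bar_150_center (a point): the third longest of the four dark wooden chime bars: 150 mm long (its y axis) x 26 mm wide (x) x 18 mm thick (z up), 63 g, with a small brass-rimmed screw hole through the top near each end, 41 mm from its middle; a shallow hollow (5 mm) underneath at the middle. The point is the bar's centre, half-way up; its ends are alike
- bar_125_center (a point): the shortest of the four dark wooden chime bars: 125 mm long (its y axis) x 26 mm wide (x) x 18 mm thick (z up), 53 g, with a small brass-rimmed screw hole through the top near each end, 34 mm from its middle; a shallow hollow (5 mm) underneath at the middle. The point is the bar's centre, half-way up; its ends are alike
- chime_frame: fixed tapered frame of pale wood, 244 mm long, 140 mm wide at -x, 75 mm at +x; origin under its middle, on the worktop, x along it. Bars lie across two 18 mm rails (felt tops 40 mm up, 110 mm apart at the longest bar, 70 mm at the shortest) in the 4 gaps between rows of 7 mm pins 18 mm tall. Gap middles: x -78 (wide end), -26, 26, 78 mm, y 0; bar centre then 49 mm up. Inside open to 11 mm; end boards 39 mm high
- tuning_rack: fixed rack where the bars start, in any order: plywood board 236 x 124 x 11 mm, two parallel cork-topped rails 80 mm apart, tops 40 mm above the worktop, 6 mm dowels 14 mm tall between the bars. Origin under its middle on the worktop, x along the row; bars lie across it near x = -78, -26, 26, 78 mm, centres 49 mm up
- sanding_block: bystander: cork sanding block, 42 x 78 x 26 mm, origin at the middle of its underside; leave it alone
- awl: bystander: awl with a turned wooden handle, 143 mm long (y), 25 mm thick, lying on the worktop, origin at the middle of its underside; leave it alone
- glue_jar: bystander: glass glue jar with a tin lid, 67 mm across, 90 mm high, origin at the middle of its underside; leave it alone

How it is judged:
At the end, for the whole second after the job is handed in: Every bar rests released in its own gap, longest at the wide end, shortest at the narrow: centre within 12 mm of the gap's middle along and across the frame and 5 mm of its resting height, square to the frame within 0.2 rad, top up and level within 0.1 rad (x of bar_200_center in the frame of chime_frame between -0.09 and -0.066 m and y of bar_200_center in the frame of chime_frame between -0.012 and 0.012 m and z of bar_200_center in the frame of chime_frame between 0.044 and 0.054 m and angle between the y axis of each of bar_200_center, bar_175_center, bar_150_center, bar_125_center and the y axis of chime_frame, either way round below 0.2 rad and angle between each of bar_200_center, bar_175_center, bar_150_center, bar_125_center's own z axis and vertical below 0.1 rad and linear speed of each of bar_200, bar_175, bar_150, bar_125 below 0.02 m/s and x of bar_175_center in the frame of chime_frame between -0.038 and -0.014 m and y of bar_175_center in the frame of chime_frame between -0.012 and 0.012 m and z of bar_175_center in the frame of chime_frame between 0.044 and 0.054 m and x of bar_150_center in the frame of chime_frame between 0.014 and 0.038 m and y of bar_150_center in the frame of chime_frame between -0.012 and 0.012 m and z of bar_150_center in the frame of chime_frame between 0.044 and 0.054 m and x of bar_125_center in the frame of chime_frame between 0.066 and 0.09 m and y of bar_125_center in the frame of chime_frame between -0.012 and 0.012 m and z of bar_125_center in the frame of chime_frame between 0.044 and 0.054 m); the robot touches nothing.
It fails at once if the sanding block is pushed more than 30 mm from its place or tipped (distance of sanding_block from where it was at the start of the episode above 0.03 m or angle between sanding_block's own z axis and vertical above 0.6 rad).
It fails at once if the awl is pushed more than 30 mm from its place or tipped (distance of awl from where it was at the start of the episode above 0.03 m or angle between awl's own z axis and vertical above 0.6 rad).
It fails at once if the glue jar is pushed more than 30 mm from its place or tipped (distance of glue_jar from where it was at the start of the episode above 0.03 m or angle between glue_jar's own z axis and vertical above 0.6 rad).
It also fails if it takes over 102 s, if anything falls off the work surface, if the arm or the gripper's body presses on something with over 40 N, if the wrist force passes 120 N, or if a joint passes its speed limit or range.

## Working session

There is one attempt and no reset: what is moved stays moved. The work goes in short steps, Python scripts to look and compute and a tool call to move; the robot and the scene stay as the last step left them, time stands still between calls to the robot, and variables do not carry over. Pictures are saved under pics/ and viewed, and the job is handed in when it is done.

Besides the shell and the picture viewer there is one more tool, called after "Request:" as name(argument=value, ...), one argument or row to a line, values as JSON. jog_arm: Moves the arm, as the interface text tells. Its arguments: {"type":"object","properties":{"plan":{"type":"array"},"newtons":{"type":"number"}},"required":["plan"]}

```bash
mkdir -p pics; python3 - <<'E'
from workcell import get_obs,camera
import cv2,json
o=get_obs();print(o)
for n in ["scene","side","wrist"]:
    c=camera(n);cv2.imwrite(f"pics/{n}0.png",c["image"]);print(n,c["intrinsics"],c["position"],c["orientation"])
    import pickle;pickle.dump(c,open(f"{n}0.pkl","wb"))
E
```

```text
{'t': 0.0, 'q': array([-1.05601960e-01,  4.91554754e-01,  1.55945135e+00,  2.28127771e-05,
        1.09167838e+00, -1.05596418e-01]), 'qd': array([-0.00041986,  0.00146047, -0.00039459, -0.00098469, -0.00075114,
        0.00052973]), 'tau': array([-9.52334158e-04, -6.12640929e+01, -2.58175153e+01,  6.92750537e-02,
        4.83079045e-02, -1.38641695e-05]), 'ee_pos': array([6.24761351e-01, 5.23283697e-05, 2.14064073e-01]), 'eef_rot': array([ 7.07112357e-01,  7.07100994e-01, -3.35312900e-04, -4.30919356e-04]), 'contact_force': array([ 0.77987352, -1.029358  , -0.13244445]), 'moment': array([-0.07963614,  0.0034008 ,  0.00806319]), 'width': 0.9985030845377582}
scene [[431.31207222   0.         251.42903813]
 [  0.         431.31207222 192.06087951]
 [  0.           0.           1.        ]] [ 0.01117904 -0.48799885  0.5645316 ] [ 0.81774839 -0.35203696  0.18825066 -0.41463145]
side [[451.4238643    0.         261.23601849]
 [  0.         451.4238643  193.54812071]
 [  0.           0.           1.        ]] [ 0.15018318 -0.69952978  0.80240883] [ 0.89185417 -0.22528637  0.08915721 -0.38195965]
wrist [[289.95410211   0.         256.71756837]
 [  0.         289.95410211 189.88219619]
 [  0.           0.           1.        ]] [0.62359733 0.07455064 0.38419371] [ 9.91087965e-01 -1.96463167e-04 -1.19369698e-03  1.33203538e-01]
```

View pics/scene0.png

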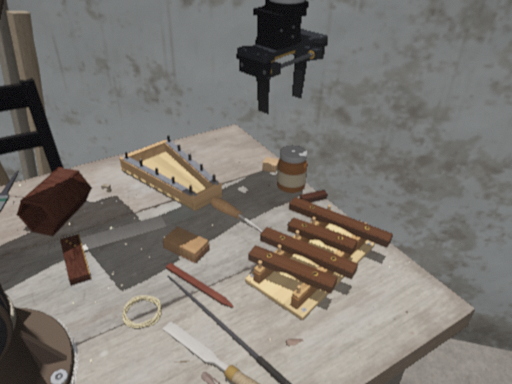

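View pics/side0.png

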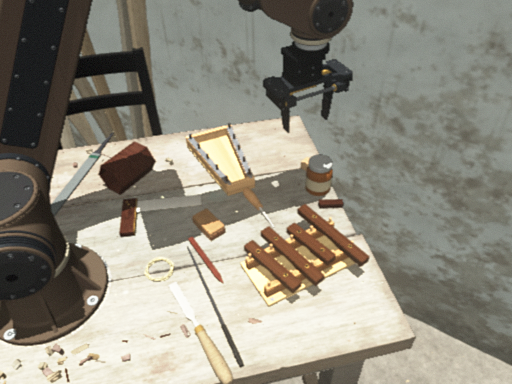

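View pics/wrist0.png

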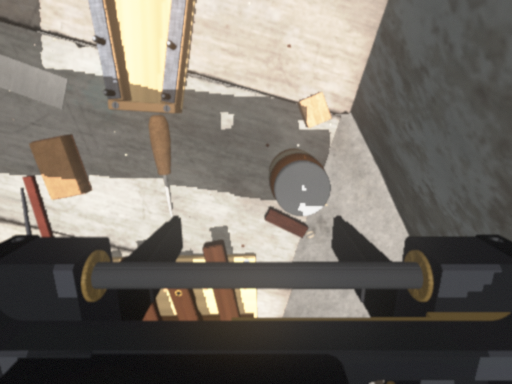

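```bash
python3 - <<'E'
import cv2
s=cv2.imread("pics/side0.png");c=cv2.imread("pics/scene0.png")
def crop(im,x0,y0,x1,y1,k,n): cv2.imwrite(f"pics/{n}.png",cv2.resize(im[y0:y1,x0:x1],None,fx=k,fy=k,interpolation=cv2.INTER_CUBIC))
crop(s,230,195,380,310,5,"s_rack");crop(s,170,115,330,215,5,"s_frame")
crop(c,235,180,400,320,4,"c_rack");crop(c,110,130,240,220,6,"c_frame")
E
```

```text
(no output)
```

View pics/s_rack.png

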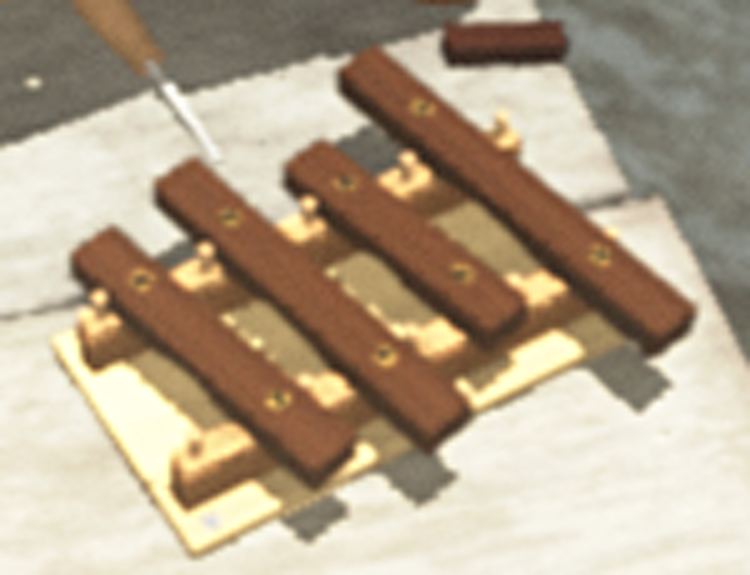

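View pics/s_frame.png

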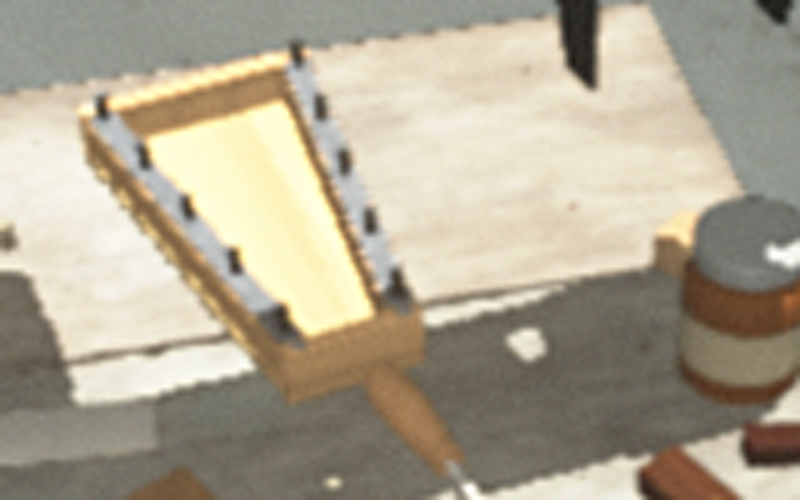

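View pics/c_rack.png

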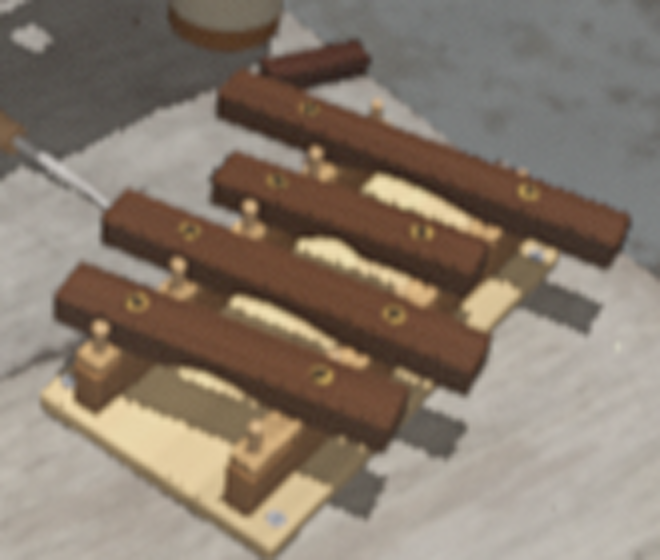

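View pics/c_frame.png

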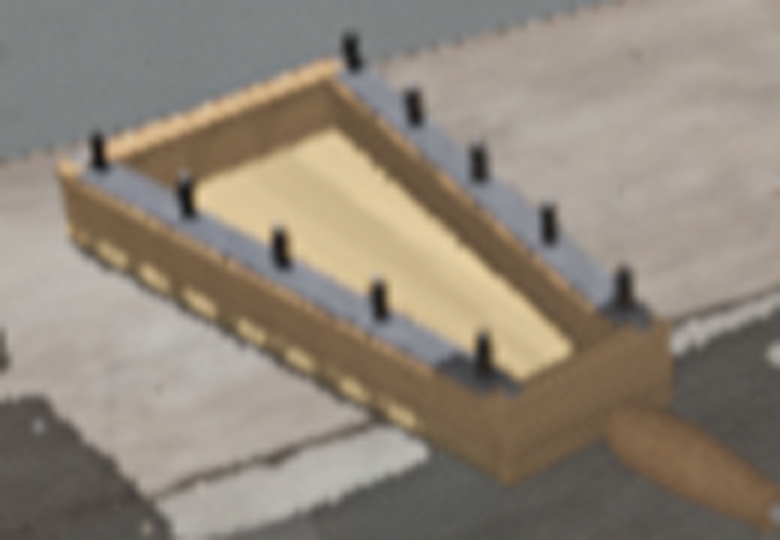

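```bash
cat > h.py <<'E'
import numpy as np,pickle
from scipy.spatial.transform import Rotation as R
def ray(c,px,z):
    K=c["intrinsics"];d=R.from_quat(c["orientation"]).apply(np.linalg.solve(K,[px[0],px[1],1.]))
    p=np.array(c["position"]);return (p+d*(z-p[2])/d[2])[:2]
def cr(p,o,k): return [p[0]/k+o[0]-.5+.5/k,p[1]/k+o[1]-.5+.5/k]
def rigid(A,B): # A local ->B world 2d
    A=np.array(A);B=np.array(B);a=A-A.mean(0);b=B-B.mean(0)
    t=np.arctan2((a[:,0]*b[:,1]-a[:,1]*b[:,0]).sum(),(a*b).sum());M=np.array([[np.cos(t),-np.sin(t)],[np.sin(t),np.cos(t)]])
    o=B.mean(0)-M@A.mean(0);return t,o,B-(A@M.T+o)
E
python3 - <<'E'
from h import *
np.set_printoptions(precision=4,suppress=True)
S=pickle.load(open("side0.pkl","rb"));C=pickle.load(open("scene0.pkl","rb"))
sb=dict(A=[(142,279),(278,399)],B=[(231,216),(385,353)],C=[(345,182),(461,273)],D=[(424,107),(600,254)])
cb=dict(A=[(137,301),(321,376)],B=[(190,230),(394,313)],C=[(277,181),(422,232)],D=[(309,107),(528,191)])
for n in sb:
  for c,b,o,k in((S,sb,(230,195),5),(C,cb,(235,180),4)):
    p=[ray(c,cr(q,o,k),.058) for q in b[n]]
    d=p[1]-p[0];print(n,"ctr",(p[0]+p[1])/2,"len",np.hypot(*d),"ang",np.degrees(np.arctan2(d[1],d[0])))
sl=[(102,97),(143,144),(187,197),(235,248),(281,307)];sr=[(296,44),(320,94),(344,150),(371,208),(397,270)]
cl=[(97,136),(185,178),(280,231),(378,282),(483,335)];crr=[(350,36),(413,92),(478,148),(548,207),(624,272)]
xs=np.array([-104,-52,0,52,104])/1000
for c,l,r,o,k in((S,sl,sr,(170,115),5),(C,cl,crr,(110,130),6)):
  L=np.array([ray(c,cr(q,o,k),.058) for q in l]);Rr=np.array([ray(c,cr(q,o,k),.058) for q in r])
  print(L,Rr,np.hypot(*(L-Rr).T))
  m=(L+Rr)/2
  t,org,res=rigid(np.c_[xs,0*xs],m);print("frame",np.degrees(t),org);print(res)
  w=L-Rr;print(np.degrees(np.arctan2(w[:,1],w[:,0])))
E
```

```text
A ctr [ 0.4286 -0.1998] len 0.08282589870543143 ang -76.53570682404344
A ctr [ 0.4288 -0.1994] len 0.08306930887735323 ang -76.88970154608094
B ctr [ 0.4785 -0.1942] len 0.09593502856230295 ang -78.46320869553162
B ctr [ 0.4786 -0.1936] len 0.09608292127335231 ang -78.44432980363324
C ctr [ 0.5304 -0.1876] len 0.06887525495638003 ang -76.4048180528529
C ctr [ 0.5305 -0.1874] len 0.06919606967398165 ang -76.02328240603104
D ctr [ 0.5864 -0.1867] len 0.1094904130351282 ang -80.15706144794198
D ctr [ 0.5865 -0.1858] len 0.11050633140910354 ang -80.12717915917827
[[0.4453 0.2954]
 [0.449  0.2447]
 [0.4519 0.191 ]
 [0.4571 0.1407]
 [0.4586 0.0879]] [[0.5609 0.2889]
 [0.5522 0.2391]
 [0.5418 0.1872]
 [0.5325 0.136 ]
 [0.5219 0.0852]] [0.1158 0.1034 0.09   0.0756 0.0634]
frame -93.48408909518535 [0.4971 0.1896]
[[-0.0004 -0.0013]
 [ 0.0003  0.0004]
 [-0.0003 -0.0005]
 [ 0.0008  0.0006]
 [-0.0005  0.0008]]
[176.8151 176.9224 177.5489 176.4066 177.5151]
[[0.4439 0.2953]
 [0.4492 0.2463]
 [0.4516 0.1919]
 [0.4554 0.1408]
 [0.4599 0.0898]] [[0.5604 0.2901]
 [0.5491 0.2363]
 [0.5392 0.1856]
 [0.5297 0.1353]
 [0.5198 0.0839]] [0.1166 0.1004 0.0877 0.0745 0.0602]
frame -93.47640110459405 [0.4958 0.1895]
[[ 0.     -0.0006]
 [ 0.0002 -0.0001]
 [-0.0004 -0.0008]
 [-0.0001  0.0004]
 [ 0.0003  0.0011]]
[177.4598 174.3059 175.9208 175.786  174.3983]
```

Request:
jog_arm(
  plan=[
    [-0.039,-0.186,-0.08,10,0.12],
    [-0.039,-0.186,-0.08,10,0.12],
    [-0.039,-0.186,-0.08,10,0.12],
    [-0.039,-0.186,-0.08,10,0.12],
    [-0.039,-0.186,-0.08,10,0.12],
    [-0.039,-0.186,-0.08,10,0.12],
    [-0.039,-0.186,-0.08,10,0.12],
    [-0.039,-0.186,-0.08,10,0.12],
    [-0.039,-0.186,-0.08,10,0.12],
    [-0.039,-0.186,-0.08,10,0.12],
  ],
  newtons=20,
)

```text
t: 0.98
ee_pos: [0.5865, -0.1848, 0.1353]
eef_rot: [0.642, 0.767, 0.0, 0.0]
contact_force: [-0.2, -0.3, -0.4]
width: 0.446
```

```bash
python3 - <<'E'
from workcell import get_obs,camera
import cv2,pickle,numpy as np
a=camera("side")["image"];b=camera("wrist")
pickle.dump(b,open("w1.pkl","wb"))
cv2.imwrite("pics/w1.png",b["image"]);cv2.imwrite("pics/s1.png",cv2.resize(a[170:330,200:400],None,fx=4,fy=4,interpolation=2))
print(get_obs()["width"],get_obs()["t"])
E
```

```text
0.4429274702192734 1.0833
```

View pics/w1.png

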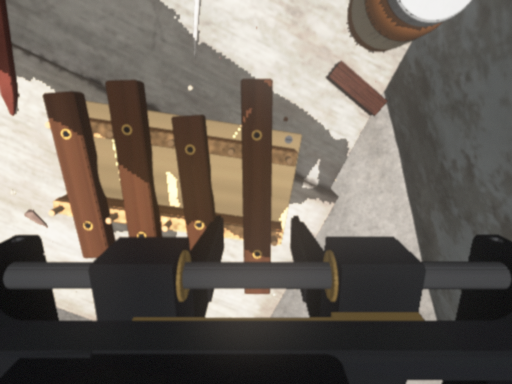

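View pics/s1.png

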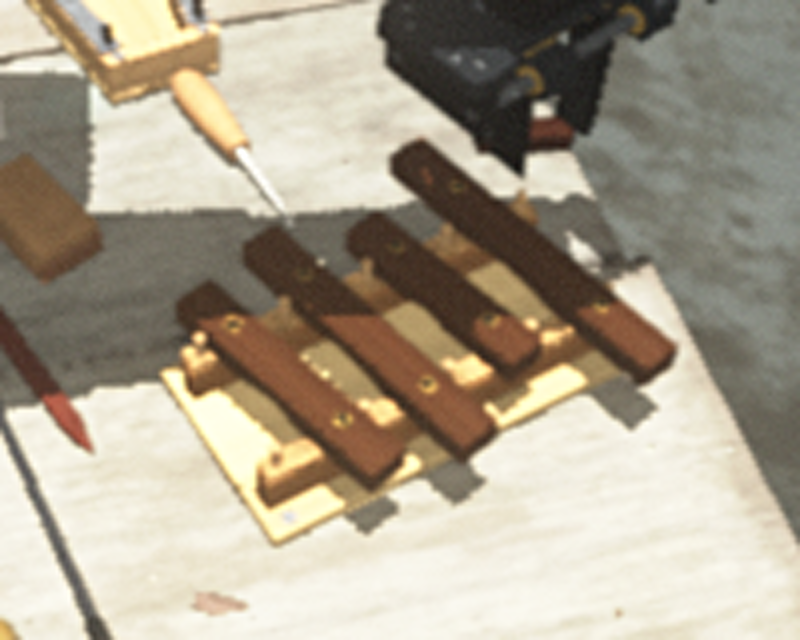

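Request:
jog_arm(
  plan=[
    [0,0,-0.04,0,0.12],
    [0,0,-0.07,0,0.12],
    [0,0,-0.09,0,0.12],
    [0,0,-0.101,0,0.12],
    [0,0,-0.101,0,0.12],
    [0,0,-0.101,0,0.12],
    [0,0,-0.101,0,1],
    [0,0,-0.101,0,1],
    [0,0,-0.101,0,1],
    [0,0,-0.101,0,1],
    [0,0,-0.101,0,1],
    [0,0,-0.101,0,1],
    [0,0,-0.09,0,1],
    [0,0,-0.07,0,1],
    [0,0,-0.04,0,1],
    [0,0,0.0,0,1],
    [0,0,0.02,0,1],
    [0,0,0.02,0,1],
  ],
  newtons=25,
)

```text
t: 2.58
ee_pos: [0.5877, -0.1866, 0.1604]
eef_rot: [0.643, 0.766, 0.001, 0.004]
contact_force: [0.3, -0.1, -2.0]
width: 0.271
```

```bash
python3 - <<'E'
from workcell import get_obs,camera
import cv2
b=camera("wrist")
cv2.imwrite("pics/w2.png",b["image"])
E
```

```text
(no output)
```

View pics/w2.png

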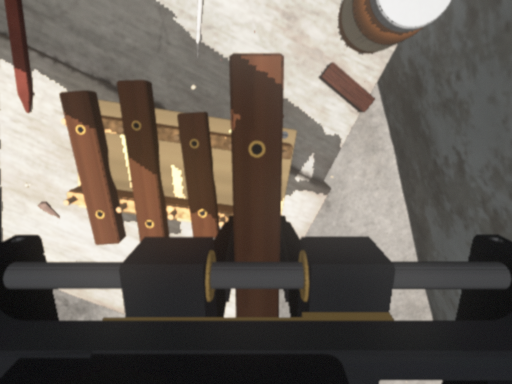

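Request:
jog_arm(
  plan=[
    [-0.004,0.02,0.005,3,1],
    [-0.012,0.055,0.005,9,1],
    [-0.02,0.095,0.005,15,1],
    [-0.028,0.135,0.005,21.5,1],
    [-0.035,0.175,0.005,28,1],
    [-0.042,0.215,0.005,34.5,1],
    [-0.05,0.255,0.005,41,1],
    [-0.057,0.295,0.005,47.5,1],
    [-0.064,0.335,0.005,54,1],
    [-0.071,0.375,0.005,60.5,1],
    [-0.077,0.41,0.005,66.5,1],
    [-0.082,0.438,0.005,72,1],
    [-0.085,0.453,0.0,76.5,1],
    [-0.085,0.453,0.0,76.5,1],
    [-0.085,0.453,0.0,76.5,1],
    [-0.085,0.453,0.0,76.5,1],
    [-0.085,0.453,0.0,76.5,1],
  ],
)

```text
t: 4.05
ee_pos: [0.5012, 0.2659, 0.1545]
eef_rot: [0.032, 0.999, -0.0, -0.0]
contact_force: [0.6, -0.1, -1.1]
width: 0.272
```

```bash
python3 - <<'E'
from workcell import get_obs,camera
import cv2,pickle
b=camera("wrist");pickle.dump(b,open("w3.pkl","wb"))
print(get_obs()["ee_pos"],get_obs()["eef_rot"])
cv2.imwrite("pics/w3.png",b["image"])
a=camera("side")["image"];cv2.imwrite("pics/s3.png",a)
E
```

```text
[0.50132497 0.26592765 0.1546263 ] [ 3.18738166e-02  9.99491896e-01 -3.48206647e-05 -9.54238035e-05]
```

View pics/w3.png

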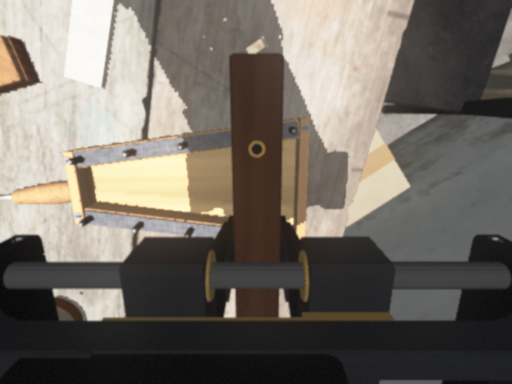

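View pics/s3.png

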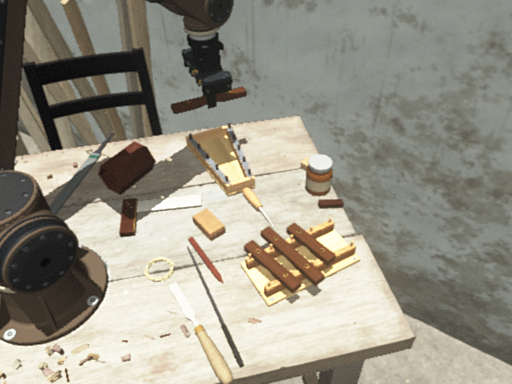

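```bash
python3 - <<'E'
from h import *
import cv2
c=pickle.load(open("w3.pkl","rb"))
cv2.imwrite("pics/w3f.png",cv2.resize(c["image"][110:250,55:320],None,fx=3,fy=3,interpolation=2))
E
```

```text
(no output)
```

View pics/w3f.png

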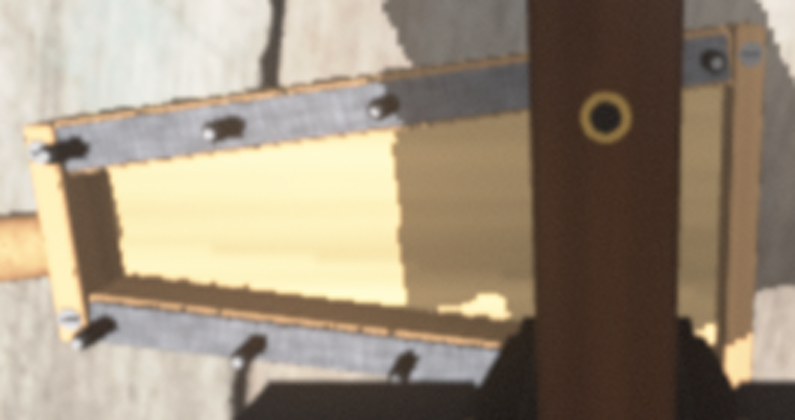

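```bash
python3 - <<'E'
from h import *
np.set_printoptions(precision=4,suppress=True)
c=pickle.load(open("w3.pkl","rb"))
f=lambda q:ray(c,cr(q,(55,110),3),.058)
T=np.array([f(q) for q in[(42,152),(210,133),(376,110)]]);B=np.array([f(q) for q in[(83,340),(238,358),(400,375)]])
print(T,B,f((715,60)))
t,o,r=rigid(np.array([[.104,0],[.052,0],[0,0]]),(T+B)/2);print(np.degrees(t),o,r)
print("hole", ray(c,cr((606,117),(55,110),3),.155+.024))
E
```

```text
[[0.4585 0.0941]
 [0.456  0.1469]
 [0.4523 0.1987]] [[0.5207 0.0929]
 [0.5303 0.1424]
 [0.5398 0.1949]] [0.444  0.3024]
-93.58303028485012 [0.4962 0.1969] [[-0.0001  0.0004]
 [ 0.0002 -0.0003]
 [-0.0001 -0.0001]]
hole [0.4437 0.2694]
```

```bash
python3 - <<'E'
from h import *
np.set_printoptions(precision=4,suppress=True)
c=pickle.load(open("w3.pkl","rb"))
f=lambda q,z=.04:ray(c,cr(q,(55,110),3),z)
T=np.array([f(q) for q in[(80,149),(240,126),(394,104)]]);B=np.array([f(q) for q in[(112,323),(262,343),(408,356)]])
t,o,r=rigid(np.array([[.104,0],[.052,0],[0,0]]),(T+B)/2);print(np.degrees(t),o,r)
print("narrow end outer",f((24,130),.039),f((65,338),.039),"wide outer",f((765,28),.039))
w=pickle.load(open("w1.pkl","rb"))
for p in [(257,134),(257,254),(66,134),(88,226),(190,149),(199,225)]: print(p,ray(w,p,.058))
S=pickle.load(open("side0.pkl","rb"));C=pickle.load(open("scene0.pkl","rb"))
g=lambda q,z=.039:ray(S,cr(q,(170,115),5),z)
print("side narrow outer",g((288,352)),g((422,312)),"wide",g((80,108)),g((312,48)))
g=lambda q,z=.039:ray(C,cr(q,(110,130),6),z)
print("scene narrow outer",g((508,405)),g((670,325)),"wide",g((60,168)),g((340,62)))
E
```

```text
-93.05939822167267 [0.4968 0.1974] [[-0.0002  0.0001]
 [ 0.0004  0.0005]
 [-0.0002 -0.0006]]
narrow end outer [0.4533 0.0773] [0.5263 0.0741] wide outer [0.4364 0.3209]
(257, 134) [ 0.5754 -0.1302]
(257, 254) [ 0.5948 -0.2398]
(66, 134) [ 0.4174 -0.1582]
(88, 226) [ 0.4375 -0.2389]
(190, 149) [ 0.5214 -0.1526]
(199, 225) [ 0.5375 -0.2202]
side narrow outer [0.4554 0.0756] [0.5277 0.0699] wide [0.438  0.3171] [0.5778 0.306 ]
scene narrow outer [0.4555 0.0736] [0.527  0.0687] wide [0.4364 0.3142] [0.5641 0.3044]
```

Request:
jog_arm(
  plan=[
    [0,0.004,-0.03,0,1],
    [0,0.004,-0.06,0,1],
    [0,0.004,-0.085,0,1],
    [0,0.004,-0.085,0,1],
    [0,0.004,-0.085,0,1],
  ],
)

```text
t: 4.57
ee_pos: [0.5009, 0.2703, 0.0693]
eef_rot: [0.031, 1.0, -0.0, -0.001]
contact_force: [0.2, 0.6, -0.1]
width: 0.274
```

```bash
python3 - <<'E'
from workcell import get_obs,camera
import cv2,pickle
b=camera("wrist");pickle.dump(b,open("w4.pkl","wb"))
print(get_obs()["ee_pos"],b["position"],b["orientation"])
cv2.imwrite("pics/w4.png",cv2.resize(b["image"][60:250,0:340],None,fx=2.3,fy=2.3,interpolation=2))
a=camera("side");pickle.dump(a,open("s4.pkl","wb"));cv2.imwrite("pics/s4.png",cv2.resize(a["image"][100:210,170:280],None,fx=5,fy=5,interpolation=2))
a=camera("scene");pickle.dump(a,open("c4.pkl","wb"));cv2.imwrite("pics/c4.png",cv2.resize(a["image"][110:220,100:240],None,fx=5,fy=5,interpolation=2))
E
```

```text
[0.50157651 0.27072228 0.07048875] [0.42527913 0.27488169 0.23954099] [0.72265265 0.67840047 0.09095706 0.09629524]
```

View pics/w4.png

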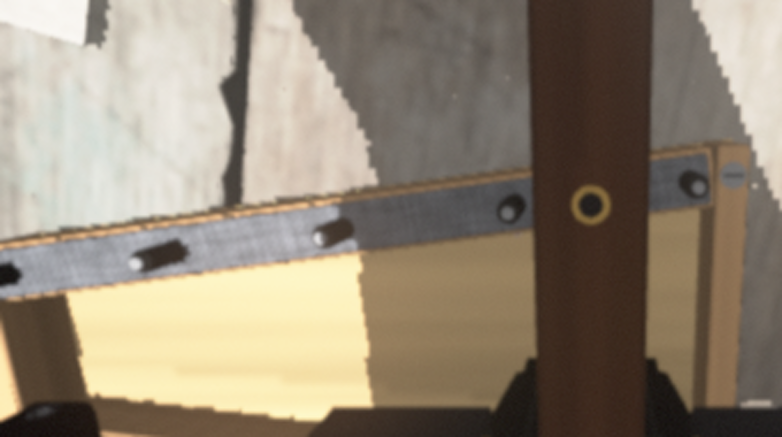

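View pics/s4.png

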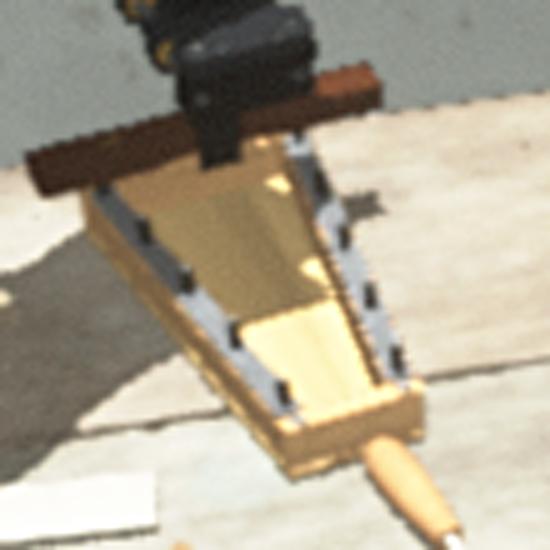

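View pics/c4.png

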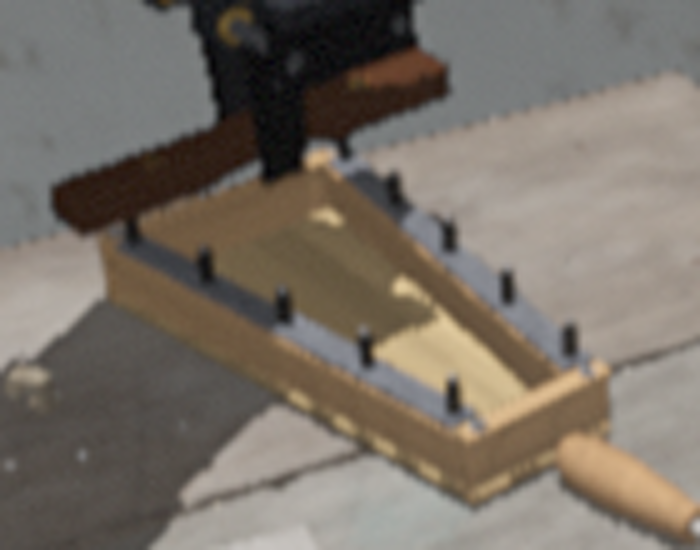

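```bash
python3 - <<'E'
from h import *
np.set_printoptions(precision=4,suppress=True)
c=pickle.load(open("w4.pkl","rb"))
f=lambda q,z:ray(c,cr(q,(0,60),2.3),z)
P=[f(q,.058) for q in[(136,265),(320,238),(506,210),(701,186)]];print(P)
print((P[2]+P[3])/2,"hole",f((591,205),.0705+.024))
B=[f(q,.04) for q in[(180,248),(347,228),(521,204),(687,178)]];print(B,(B[2]+B[3])/2)
E
```

```text
[array([0.4567, 0.1462]), array([0.4524, 0.1986]), array([0.448 , 0.2504]), array([0.4448, 0.3035])]
[0.4464 0.2769] hole [0.4435 0.2738]
[array([0.4555, 0.1481]), array([0.4526, 0.1996]), array([0.4487, 0.2526]), array([0.4442, 0.3022])] [0.4464 0.2774]
```

Request:
jog_arm(
  plan=[
    [0.001,0.003,0,0,1],
    [0.001,0.003,-0.01,0,1],
    [0.001,0.003,-0.02,0,1],
    [0.001,0.003,-0.028,0,1],
    [0.001,0.003,-0.033,0,1],
    [0.001,0.003,-0.0355,0,1],
    [0.001,0.003,-0.0355,0,1],
  ],
)

```text
t: 5.3
ee_pos: [0.5017, 0.2738, 0.0342]
eef_rot: [0.03, 1.0, -0.0, -0.0]
contact_force: [-3.8, -2.5, 9.2]
width: 0.27
```

```bash
python3 - <<'E'
from workcell import get_obs,camera
import cv2,pickle
b=camera("wrist");pickle.dump(b,open("w5.pkl","wb"))
o=get_obs();print(o["ee_pos"],o["contact_force"])
cv2.imwrite("pics/w5.png",cv2.resize(b["image"][60:250,0:340],None,fx=2.3,fy=2.3,interpolation=2))
E
```

```text
[0.50167265 0.27383412 0.0342509 ] [-3.35976312 -1.78060909  7.85017447]
```

View pics/w5.png

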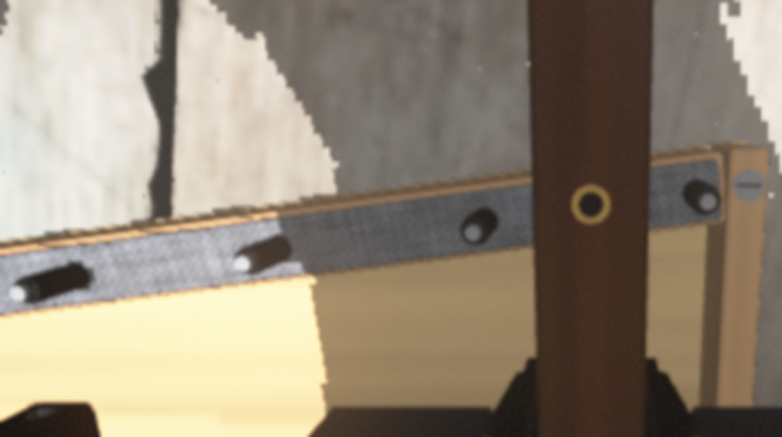

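Request:
jog_arm(
  plan=[
    [0,0,0.0005,0,0.26],
    [0,0,0.0005,0,0.26],
    [0,0,0.0005,0,0.26],
    [0,0,0.0005,0,0.26],
    [0,0,0.01,0,0.26],
    [0,0,0.03,0,0.26],
    [0,0,0.07,0,0.12],
    [0,0,0.1,0,0.12],
    [0,0,0.1,0,0.12],
  ],
)

```text
t: 6.1
ee_pos: [0.5041, 0.275, 0.1402]
eef_rot: [0.03, 1.0, 0.002, 0.004]
contact_force: [-0.6, -1.1, 0.6]
width: 0.436
```

```bash
python3 - <<'E'
from workcell import get_obs,camera
import cv2,pickle
b=camera("wrist");pickle.dump(b,open("w6.pkl","wb"))
o=get_obs();print(o["ee_pos"],o["width"])
cv2.imwrite("pics/w6.png",b["image"])
E
```

```text
[0.50322098 0.27455118 0.13761515] 0.4386111019279659
```

View pics/w6.png

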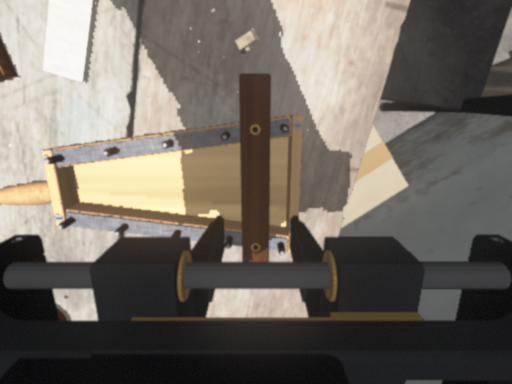

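Request:
jog_arm(
  plan=[
    [-0.001,-0.02,0.02,-3,0.12],
    [-0.003,-0.055,0.02,-9,0.12],
    [-0.005,-0.095,0.02,-16,0.12],
    [-0.007,-0.135,0.02,-22.5,0.12],
    [-0.009,-0.175,0.02,-29,0.12],
    [-0.011,-0.215,0.02,-35,0.12],
    [-0.013,-0.255,0.02,-41,0.12],
    [-0.015,-0.295,0.02,-47.5,0.12],
    [-0.017,-0.335,0.02,-54,0.12],
    [-0.019,-0.375,0.02,-60,0.12],
    [-0.021,-0.415,0.015,-66,0.12],
    [-0.0225,-0.445,0.01,-71,0.12],
    [-0.0235,-0.468,0.0,-75,0.12],
    [-0.0235,-0.468,-0.01,-75,0.12],
    [-0.0235,-0.468,-0.01,-75,0.12],
    [-0.0235,-0.468,-0.01,-75,0.12],
    [-0.0235,-0.468,-0.01,-75,0.12],
  ],
)

```text
t: 7.57
ee_pos: [0.4785, -0.193, 0.1242]
eef_rot: [0.632, 0.775, 0.0, -0.0]
contact_force: [-0.1, 0.1, 0.7]
width: 0.441
```

```bash
python3 - <<'E'
from workcell import get_obs,camera
import cv2,pickle
b=camera("wrist");pickle.dump(b,open("w7.pkl","wb"))
o=get_obs();print(o["ee_pos"],o["width"],o["q"])
cv2.imwrite("pics/w7.png",b["image"])
E
```

```text
[ 0.47868025 -0.1929636   0.12448281] 0.4393825489479505 [-5.11280303e-01  4.57176996e-01  1.92159439e+00  1.50667162e-04
  7.62714187e-01 -7.14223374e-01]
```

View pics/w7.png

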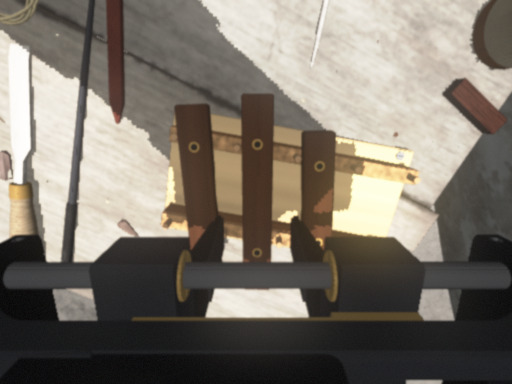

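Request:
jog_arm(
  plan=[
    [0,0,-0.03,0,0.12],
    [0,0,-0.06,0,0.12],
    [0,0,-0.08,0,0.12],
    [0,0,-0.0905,0,0.12],
    [0,0,-0.0905,0,0.12],
    [0,0,-0.0905,0,0.12],
    [0,0,-0.0905,0,1],
    [0,0,-0.0905,0,1],
    [0,0,-0.0905,0,1],
    [0,0,-0.0905,0,1],
    [0,0,-0.0905,0,1],
    [0,0,-0.0905,0,1],
    [0,0,-0.08,0,1],
    [0,0,-0.06,0,1],
    [0,0,-0.03,0,1],
    [0,0,0.01,0,1],
    [0,0,0.03,0,1],
    [0,0,0.03,0,1],
  ],
)

```text
t: 9.12
ee_pos: [0.4799, -0.1947, 0.1592]
eef_rot: [0.633, 0.774, 0.001, 0.004]
contact_force: [-1.4, -0.4, -0.3]
width: 0.273
```

Request:
jog_arm(
  plan=[
    [0.001,0.02,0.005,3,1],
    [0.003,0.055,0.005,9,1],
    [0.005,0.095,0.005,16,1],
    [0.007,0.135,0.005,22.5,1],
    [0.009,0.175,0.005,29,1],
    [0.011,0.215,0.005,35,1],
    [0.013,0.255,0.005,41,1],
    [0.015,0.29,0.005,47.5,1],
    [0.017,0.325,0.005,54,1],
    [0.018,0.355,0.005,60,1],
    [0.019,0.38,0.005,66,1],
    [0.02,0.4,0.005,71,1],
    [0.02,0.416,0.0,75,1],
    [0.02,0.416,-0.01,75,1],
    [0.02,0.416,-0.02,75,1],
    [0.02,0.416,-0.04,75,1],
    [0.02,0.416,-0.07,75,1],
    [0.02,0.416,-0.0845,75,1],
    [0.02,0.416,-0.0845,75,1],
    [0.02,0.416,-0.0845,75,1],
  ],
)

```text
t: 10.78
ee_pos: [0.4981, 0.221, 0.0689]
eef_rot: [0.032, 0.999, -0.0, -0.001]
contact_force: [0.1, -1.0, -0.2]
width: 0.273
```

```bash
cat > look.py <<'E'
from workcell import get_obs,camera
import cv2,pickle,sys
n=sys.argv[1]
b=camera("wrist");pickle.dump(b,open(n+".pkl","wb"))
o=get_obs();print(o["t"],o["ee_pos"],o["width"],o["contact_force"])
cv2.imwrite(f"pics/{n}.png",cv2.resize(b["image"][60:250,0:340],None,fx=2.3,fy=2.3,interpolation=2))
E
python3 look.py w8
```

```text
10.8333 [0.49865477 0.22128447 0.06980616] 0.2712229619017564 [-0.14339622 -0.25193148  0.19999359]
```

View pics/w8.png

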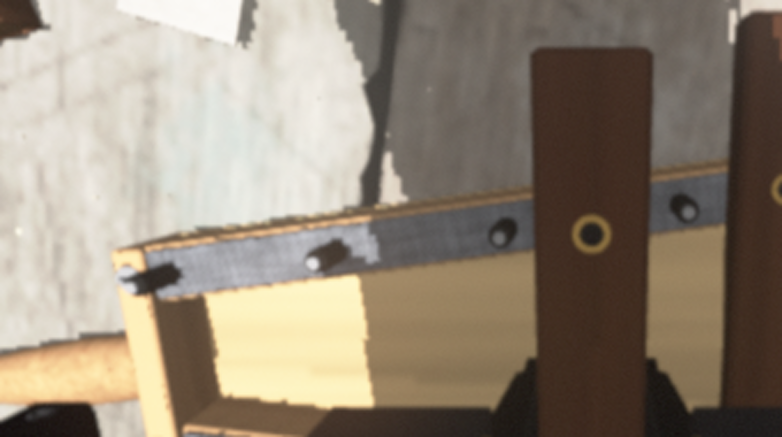

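Request:
jog_arm(
  plan=[
    [0,0.0005,-0.01,0,1],
    [0,0.0005,-0.02,0,1],
    [0,0.0005,-0.028,0,1],
    [0,0.0005,-0.033,0,1],
    [0,0.0005,-0.0355,0,1],
    [0,0.0005,-0.0355,0,1],
    [0,0.0005,-0.035,0,0.26],
    [0,0.0005,-0.035,0,0.26],
    [0,0.0005,-0.035,0,0.26],
    [0,0.0005,-0.035,0,0.26],
    [0,0.0005,-0.025,0,0.26],
    [0,0.0005,-0.005,0,0.26],
    [0,0.0005,0.03,0,0.12],
    [0,0.0005,0.0645,0,0.12],
    [0,0.0005,0.0645,0,0.12],
  ],
)

```text
t: 12.08
ee_pos: [0.5007, 0.2233, 0.1404]
eef_rot: [0.03, 1.0, 0.001, 0.004]
contact_force: [0.5, 0.1, 0.9]
width: 0.437
```

```bash
python3 look.py w9
```

```text
12.1333 [0.49982842 0.22300126 0.13778077] 0.43890557334244884 [ 0.48378353  0.35268586 -1.54979012]
```

View pics/w9.png

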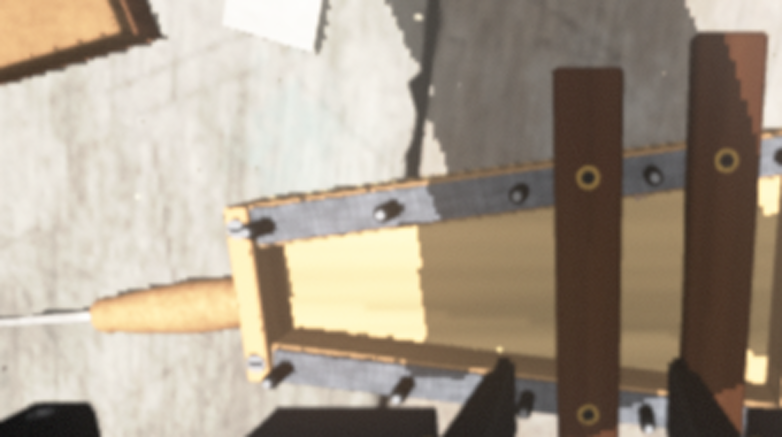

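Request:
jog_arm(
  plan=[
    [-0.003,-0.02,0.02,-3,0.12],
    [-0.009,-0.055,0.02,-9,0.12],
    [-0.016,-0.095,0.02,-16,0.12],
    [-0.022,-0.135,0.02,-22.5,0.12],
    [-0.029,-0.175,0.02,-29,0.12],
    [-0.036,-0.215,0.02,-35,0.12],
    [-0.042,-0.255,0.02,-41,0.12],
    [-0.049,-0.295,0.02,-47.5,0.12],
    [-0.055,-0.33,0.02,-54,0.12],
    [-0.061,-0.365,0.02,-60,0.12],
    [-0.066,-0.395,0.015,-66,0.12],
    [-0.069,-0.412,0.01,-70,0.12],
    [-0.07,-0.422,0.0,-73,0.12],
    [-0.07,-0.422,-0.01,-73,0.12],
    [-0.07,-0.422,-0.01,-73,0.12],
    [-0.07,-0.422,-0.01,-73,0.12],
    [-0.07,-0.422,-0.01,-73,0.12],
  ],
)

```text
t: 13.55
ee_pos: [0.4285, -0.1991, 0.1243]
eef_rot: [0.619, 0.786, 0.0, -0.0]
contact_force: [-0.3, -0.0, 0.2]
width: 0.44
```

```bash
python3 look.py w10
```

```text
13.6 [ 0.42866738 -0.19914103  0.12450517] 0.43956733750252436 [ 0.26775387 -0.38242529 -0.2086079 ]
```

View pics/w10.png

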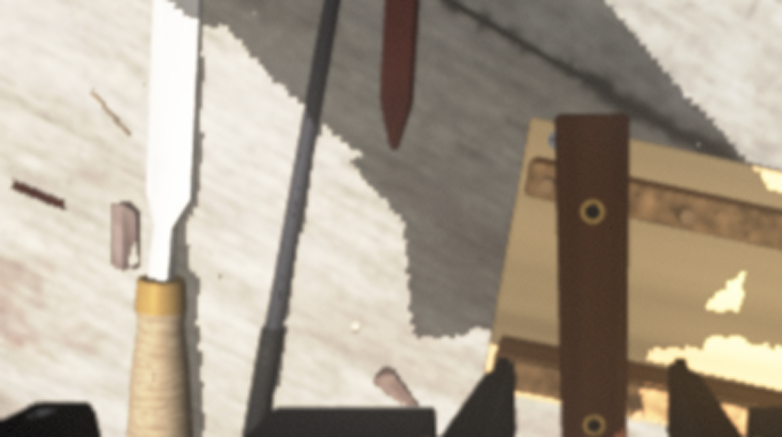

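Request:
jog_arm(
  plan=[
    [0,0,-0.03,0,0.12],
    [0,0,-0.06,0,0.12],
    [0,0,-0.08,0,0.12],
    [0,0,-0.0905,0,0.12],
    [0,0,-0.0905,0,0.12],
    [0,0,-0.0905,0,0.12],
    [0,0,-0.0905,0,1],
    [0,0,-0.0905,0,1],
    [0,0,-0.0905,0,1],
    [0,0,-0.0905,0,1],
    [0,0,-0.0905,0,1],
    [0,0,-0.0905,0,1],
    [0,0,-0.08,0,1],
    [0,0,-0.06,0,1],
    [0,0,-0.03,0,1],
    [0,0,0.01,0,1],
    [0,0,0.03,0,1],
    [0,0,0.03,0,1],
  ],
)

```text
t: 15.1
ee_pos: [0.4299, -0.2003, 0.1584]
eef_rot: [0.619, 0.785, 0.0, 0.004]
contact_force: [0.9, -0.7, -0.4]
width: 0.269
```

Request:
jog_arm(
  plan=[
    [0.003,0.02,0.005,3,1],
    [0.01,0.055,0.005,9,1],
    [0.017,0.095,0.005,16,1],
    [0.024,0.135,0.005,22.5,1],
    [0.031,0.175,0.005,29,1],
    [0.038,0.21,0.005,35,1],
    [0.044,0.245,0.005,41,1],
    [0.05,0.275,0.005,47.5,1],
    [0.055,0.305,0.005,54,1],
    [0.06,0.33,0.005,60,1],
    [0.064,0.35,0.005,66,1],
    [0.066,0.362,0.005,70,1],
    [0.067,0.37,0.0,73,1],
    [0.067,0.37,-0.01,73,1],
    [0.067,0.37,-0.02,73,1],
    [0.067,0.37,-0.04,73,1],
    [0.067,0.37,-0.07,73,1],
    [0.067,0.37,-0.0845,73,1],
    [0.067,0.37,-0.0845,73,1],
    [0.067,0.37,-0.0845,73,1],
  ],
)

```text
t: 16.77
ee_pos: [0.495, 0.1698, 0.0687]
eef_rot: [0.032, 1.0, -0.0, -0.001]
contact_force: [0.6, -0.1, -0.9]
width: 0.271
```

```bash
python3 look.py w11
```

```text
16.8167 [0.49552416 0.16999711 0.06964998] 0.269311577491196 [0.26624974 0.14671105 0.30108171]
```

View pics/w11.png

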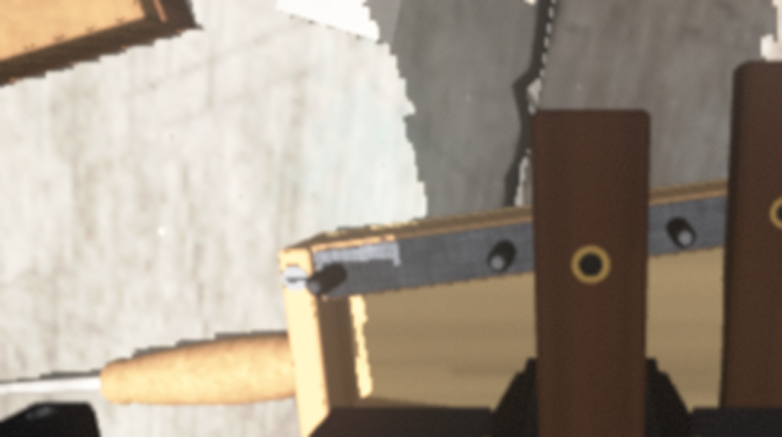

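Request:
jog_arm(
  plan=[
    [0,0,-0.01,0,1],
    [0,0,-0.02,0,1],
    [0,0,-0.028,0,1],
    [0,0,-0.033,0,1],
    [0,0,-0.0355,0,1],
    [0,0,-0.0355,0,1],
    [0,0,-0.035,0,0.26],
    [0,0,-0.035,0,0.26],
    [0,0,-0.035,0,0.26],
    [0,0,-0.035,0,0.26],
    [0,0,-0.025,0,0.26],
    [0,0,-0.005,0,0.26],
    [0,0,0.03,0,0.12],
    [0,0,0.0645,0,0.12],
    [0,0,0.0645,0,0.12],
  ],
)

```text
t: 18.07
ee_pos: [0.4977, 0.1711, 0.1402]
eef_rot: [0.03, 1.0, 0.001, 0.004]
contact_force: [0.8, 1.2, 0.4]
width: 0.435
```

```bash
python3 look.py w12
```

```text
18.1167 [0.49683255 0.17086767 0.13767937] 0.43900403922657644 [ 0.37936801 -0.397918   -0.01391359]
```

View pics/w12.png

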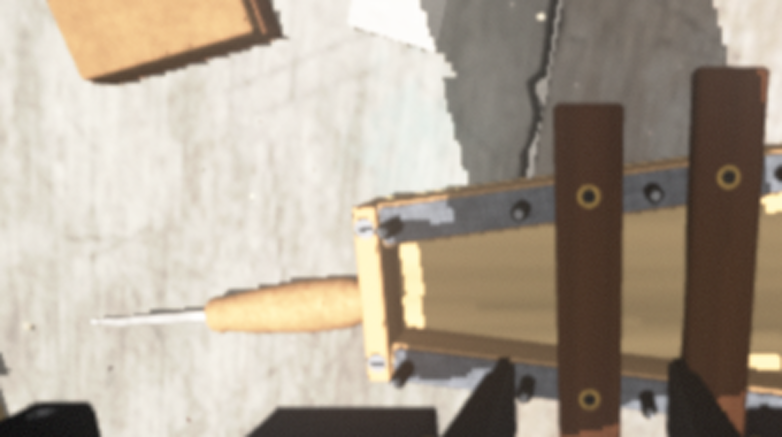

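Request:
jog_arm(
  plan=[
    [0.002,-0.02,0.02,-3,0.12],
    [0.005,-0.05,0.02,-9,0.12],
    [0.009,-0.085,0.02,-16,0.12],
    [0.012,-0.12,0.02,-22.5,0.12],
    [0.015,-0.155,0.02,-29,0.12],
    [0.018,-0.19,0.02,-35,0.12],
    [0.021,-0.225,0.02,-41,0.12],
    [0.024,-0.26,0.02,-47.5,0.12],
    [0.027,-0.29,0.02,-54,0.12],
    [0.03,-0.315,0.02,-60,0.12],
    [0.032,-0.337,0.015,-66,0.12],
    [0.034,-0.35,0.01,-70,0.12],
    [0.035,-0.358,0.0,-72.5,0.12],
    [0.035,-0.358,-0.01,-72.5,0.12],
    [0.035,-0.358,-0.01,-72.5,0.12],
    [0.035,-0.358,-0.01,-72.5,0.12],
    [0.035,-0.358,-0.01,-72.5,0.12],
  ],
)

```text
t: 19.53
ee_pos: [0.5305, -0.1868, 0.1242]
eef_rot: [0.615, 0.789, 0.0, -0.0]
contact_force: [0.3, -0.6, 0.0]
width: 0.439
```

```bash
python3 look.py w13
```

```text
19.5833 [ 0.53063525 -0.18684041  0.1245106 ] 0.438605827935924 [-0.58513216  0.81094398 -0.23212768]
```

View pics/w13.png

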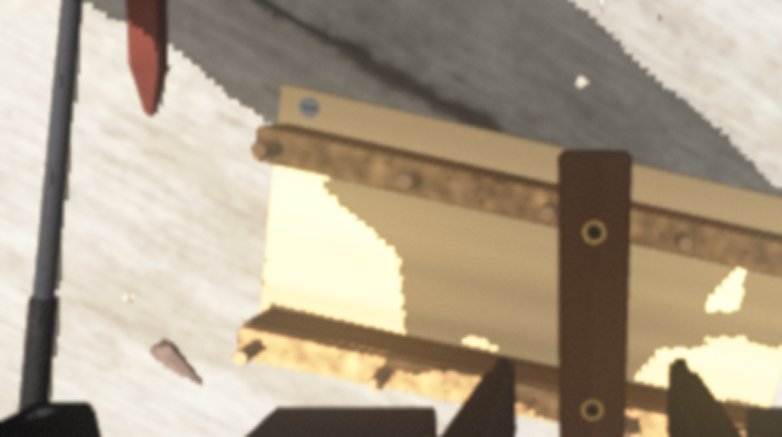

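Request:
jog_arm(
  plan=[
    [0,0,-0.03,0,0.12],
    [0,0,-0.06,0,0.12],
    [0,0,-0.08,0,0.12],
    [0,0,-0.0905,0,0.12],
    [0,0,-0.0905,0,0.12],
    [0,0,-0.0905,0,0.12],
    [0,0,-0.0905,0,1],
    [0,0,-0.0905,0,1],
    [0,0,-0.0905,0,1],
    [0,0,-0.0905,0,1],
    [0,0,-0.0905,0,1],
    [0,0,-0.0905,0,1],
    [0,0,-0.08,0,1],
    [0,0,-0.06,0,1],
    [0,0,-0.03,0,1],
    [0,0,0.01,0,1],
    [0,0,0.03,0,1],
    [0,0,0.03,0,1],
  ],
)

```text
t: 21.08
ee_pos: [0.532, -0.1882, 0.1595]
eef_rot: [0.616, 0.788, 0.001, 0.004]
contact_force: [0.7, -0.6, -0.9]
width: 0.271
```

Request:
jog_arm(
  plan=[
    [-0.002,0.02,0.005,3,1],
    [-0.006,0.05,0.005,9,1],
    [-0.01,0.085,0.005,16,1],
    [-0.014,0.115,0.005,22.5,1],
    [-0.018,0.145,0.005,29,1],
    [-0.022,0.175,0.005,35,1],
    [-0.025,0.205,0.005,41,1],
    [-0.028,0.23,0.005,47.5,1],
    [-0.031,0.255,0.005,54,1],
    [-0.034,0.275,0.005,60,1],
    [-0.036,0.29,0.005,66,1],
    [-0.037,0.3,0.005,70,1],
    [-0.038,0.306,0.0,72.5,1],
    [-0.038,0.306,-0.01,72.5,1],
    [-0.038,0.306,-0.02,72.5,1],
    [-0.038,0.306,-0.04,72.5,1],
    [-0.038,0.306,-0.07,72.5,1],
    [-0.038,0.306,-0.0845,72.5,1],
    [-0.038,0.306,-0.0845,72.5,1],
    [-0.038,0.306,-0.0845,72.5,1],
  ],
)

```text
t: 22.75
ee_pos: [0.492, 0.118, 0.0688]
eef_rot: [0.031, 1.0, -0.0, -0.001]
contact_force: [0.0, 0.5, -0.2]
width: 0.277
```

```bash
python3 look.py w14
```

```text
22.8 [0.49261129 0.11809503 0.06967248] 0.2723015890921581 [-0.42894881  0.34093536 -0.58417015]
```

View pics/w14.png

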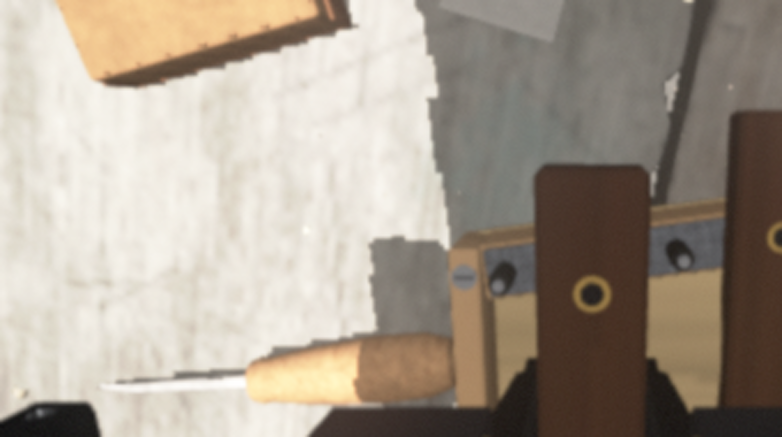

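Request:
jog_arm(
  plan=[
    [0,0.001,-0.01,0,1],
    [0,0.001,-0.02,0,1],
    [0,0.001,-0.028,0,1],
    [0,0.001,-0.033,0,1],
    [0,0.001,-0.0355,0,1],
    [0,0.001,-0.0355,0,1],
    [0,0.001,-0.035,0,0.33],
    [0,0.001,-0.035,0,0.33],
    [0,0.001,-0.035,0,0.33],
    [0,0.001,-0.035,0,0.33],
    [0,0.001,-0.025,0,0.33],
    [0,0.001,-0.005,0,0.33],
    [0,0.001,0.03,0,0.2],
    [0,0.001,0.07,0,0.12],
    [0,0.001,0.11,0,0.12],
    [0,0.001,0.14,0,0.12],
    [0,0.001,0.16,0,0.12],
    [0,0.001,0.16,0,0.12],
    [0,0.001,0.16,0,0.12],
  ],
)

```text
t: 24.38
ee_pos: [0.4925, 0.1195, 0.2309]
eef_rot: [0.031, 1.0, 0.0, 0.001]
contact_force: [0.4, 1.0, -0.2]
width: 0.439
```

```bash
python3 look.py w15; python3 - <<'E'
import pickle,cv2
from workcell import camera
cv2.imwrite("pics/w15f.png",pickle.load(open("w15.pkl","rb"))["image"])
a=camera("side");cv2.imwrite("pics/s15.png",cv2.resize(a["image"][100:320,130:390],None,fx=3,fy=2.7,interpolation=2))
a=camera("scene");pickle.dump(a,open("c15.pkl","wb"));cv2.imwrite("pics/c15.png",cv2.resize(a["image"][120:220,100:240],None,fx=5,fy=5,interpolation=2))
E
```

```text
24.4333 [0.49209558 0.11945647 0.22968722] 0.43919435288294034 [ 0.43971016  0.09259412 -1.09514979]
```

View pics/w15f.png

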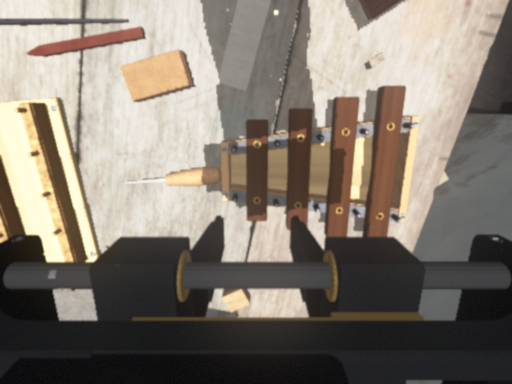

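View pics/s15.png

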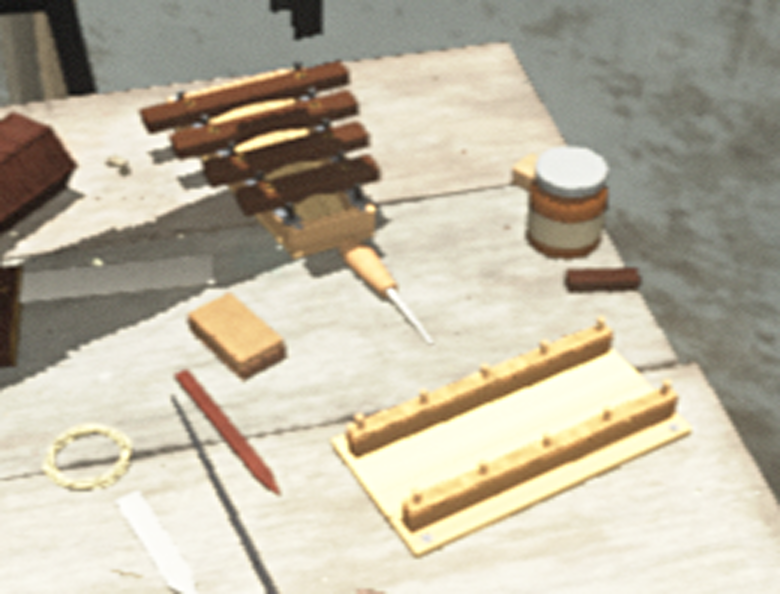

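View pics/c15.png

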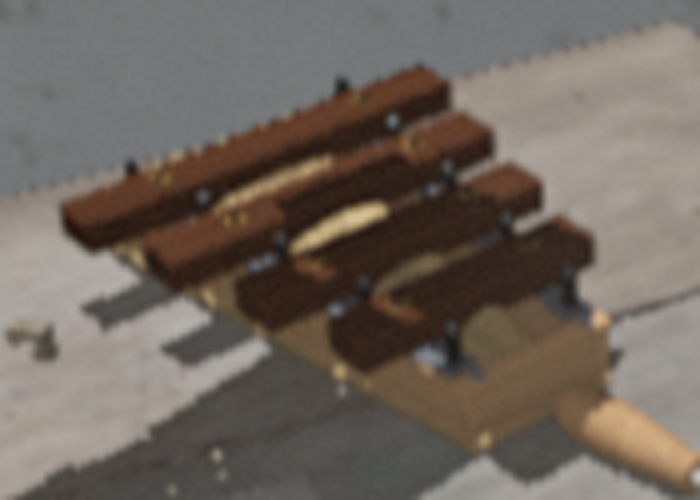

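```bash
python3 - <<'E'
import pickle,cv2
b=pickle.load(open("w15.pkl","rb"))["image"]
cv2.imwrite("pics/w15z.png",cv2.resize(b[80:245,210:425],None,fx=3.6,fy=3.6,interpolation=2))
E
```

```text
(no output)
```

View pics/w15z.png

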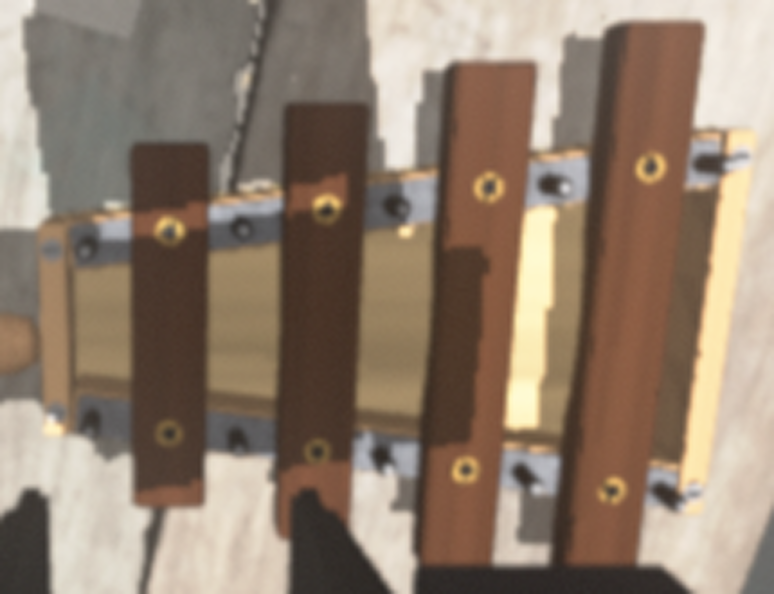

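```bash
python3 - <<'E'
from h import *
np.set_printoptions(precision=4,suppress=True)
c=pickle.load(open("w15.pkl","rb"))
f=lambda q:ray(c,cr(q,(210,80),3.6),.058)
T=np.array([f(q) for q in[(83,252),(239,232),(398,210),(564,187),(738,157)]]);B=np.array([f(q) for q in[(90,424),(236,442),(383,460),(533,483),(692,492)]])
x=np.array([.104,.052,0,-.052,-.104])
t,o,r=rigid(np.c_[x,0*x],(T+B)/2);print(np.degrees(t),o);print(r)
M=np.array([[np.cos(t),-np.sin(t)],[np.sin(t),np.cos(t)]])
for n,a,b in[(125,(170,232),(169,433)),(150,(327,209),(318,452)),(175,(489,187),(466,470)),(200,(651,167),(612,490))]:
  p,q=f(a),f(b);l=M.T@((p+q)/2-o);d=M.T@(p-q);print(n,l,np.degrees(np.arctan2(d[0],d[1])),np.hypot(*d))
E
```

```text
-92.98796833208498 [0.4952 0.1955]
[[-0.0005  0.0004]
 [-0.     -0.001 ]
 [ 0.0002 -0.0017]
 [ 0.0013 -0.0007]
 [-0.001   0.0029]]
125 [ 0.0758 -0.0018] -179.17069868386292 0.06874611180202525
150 [ 0.0245 -0.0016] -179.60922780122627 0.08307667481970615
175 [-0.0274 -0.0013] -179.3906416652554 0.09671616798537386
200 [-0.079  -0.0002] -179.426443577007 0.1104671119765925
```

All four bars are within about 2 mm and 1° of their places, so I am handing the job in.

```bash
python3 -c "
from workcell import sign_off
print(sign_off())"
```

```text
the job is handed in; nothing more can be done
None
```

All four chime bars are in the tapered frame, in order 200, 175, 150 and 125 mm from the wide end to the narrow end. I handed the job in at about 24.5 s, but no verdict came back.

- **Final check:** in the last wrist-camera picture each bar's centre was within about 2.5 mm of its gap's middle along the frame and 2 mm across it. Each was square to the frame within about 1°.
- **Level and clear:** I judged by eye that the bars lie flat with their top sides up, and did not measure it. The gripper was open and well above the frame.
- **Other items:** the sanding block, awl and glue jar looked undisturbed in the last pictures.
- **One disagreement:** the fixed cameras put the frame's middle about 6 mm nearer the robot's centre line (in y) than the wrist camera did. I followed the close-up wrist view. With the first bar lowered between its pins, it sat centred to within a pixel or so, and the other bars lined up from the same reference.

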